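# Check two spacer plates for equal length in the bench caliper

### The job

Two of the three aluminium spacer plates, the long ones, should be the same length. Open the bench caliper's jaws, lay the two long plates one on top of the other on the caliper's bar between the jaws, lengthwise along the bar and with their edges flush, then gently slide the jaw shut until it bears on the ends of both plates, and leave it closed on them. Leave the short plate, the sprayer, the tin and the brush where they are.

Things in the scene. Friction and masses are not known exactly. Their poses are not given: they have to be found in the camera images.
- caliper: Steel bench caliper fixed to the shelf. Origin on the shelf under the bar, axes: y along the bar, z up. Bar 46 wide (x), 262 long (y -129 to +133), its flat top 20 above the shelf. Fixed jaw at the -y end: block 60 wide, 60 high above the shelf, measuring face at y = -110, facing +y. The sliding jaw closes towards -y.
- jaw (a joint): Sliding jaw on the bar, value = gap between the two measuring faces in m: 0 shut, 0.16 fully open. Moves along the caliper's y. Stays where it is left (slide friction about 2.5 N).
- jaw_face: Sliding jaw: its steel measuring face plate is 60 wide, 8 thick and reaches 60 above the shelf; behind it a slider block with the thumb tab. Origin at shelf height under the middle of its measuring face (the face towards the fixed jaw); axes as the caliper's.
- tab (a point): Centre of the top of the black thumb tab on the sliding jaw, 80 above the shelf, 52 behind (+y of) its measuring face. Tab 30 (x) by 20 (y), 35 high; it stands on the slider block, whose top (60 wide) is 45 above the shelf; 34 of clear room between the tab and the back of the face plate.
- bed (a point): Point on the bar's top face, mid-width, 55 from the fixed jaw's measuring face: where the middle of a 110 plate lies when its end touches the fixed jaw. Axes as the caliper's.
- plate_a: Long aluminium spacer plate 110 (x) by 55 (y) by 14 (z), with two dark bolt holes, 0.23 kg, lying flat. Origin at the centre of its underside.
- plate_b: Second long aluminium spacer plate, the same as plate_a: 110 (x) by 55 (y) by 14 (z). Origin at the centre of its underside.
- plate_short: Short aluminium spacer plate 80 (x) by 55 (y) by 14 (z), looks alike but shorter; to be left alone. Origin at the centre of its underside.
- sprayer: Grey plastic trigger sprayer standing upright, bottle diameter 68, 185 tall, head reaching 53 from its axis towards its -x at 118 to 185 height. Origin under the bottle's centre. To be left alone.
- tin: Round aluminium tin, diameter 92, 36 high. Origin at the centre of its underside. To be left alone.
- brush: Boar-bristle wheel brush with black handle lying along its x, bristles up: 190 long (x -103 to +88), 44 wide, 43 high at the bristles. Origin at shelf level. To be left alone.
Things that resemble listed ones, but are neither listed nor needed, are in the scene too. What is shaped like the plate_a but green or yellow is not meant. Leave any brown look-alike of the plate_b alone.

How it is judged:
On the way, in this order (a step that is already met when the one before it is completed fails the run):
1. the jaws are opened wider than the long plates (value of joint jaw above 0.115 m), for 0.2 s.
2. with both plates stacked on the bar, the sliding jaw has closed on them and bears on them with at least 1 N (((z of plate_a in the frame of bed between -0.004 and 0.004 m and z of plate_b in the frame of bed between 0.01 and 0.018 m) or (z of plate_b in the frame of bed between -0.004 and 0.004 m and z of plate_a in the frame of bed between 0.01 and 0.018 m)) and x of plate_a in the frame of bed between -0.012 and 0.012 m and x of plate_b in the frame of bed between -0.012 and 0.012 m and y of plate_a in the frame of plate_b between -0.005 and 0.005 m and value of joint jaw below 0.1125 m and (contact force between jaw_face and plate_a above 1 N or contact force between jaw_face and plate_b above 1 N)), for 0.05 s.
At the end, for the whole second after the job is handed in: The two long plates lie one on the other on the bar (heights within 4 mm, mid-width within 12 mm of the bar's, long sides flush within 5 mm, along the bar within 0.06 rad, lengthwise within 4 mm of touching the fixed jaw), and the jaw stands closed on them (gap 107 to 112.5 mm), all at rest (((z of plate_a in the frame of bed between -0.004 and 0.004 m and z of plate_b in the frame of bed between 0.01 and 0.018 m) or (z of plate_b in the frame of bed between -0.004 and 0.004 m and z of plate_a in the frame of bed between 0.01 and 0.018 m)) and x of plate_a in the frame of bed between -0.012 and 0.012 m and x of plate_b in the frame of bed between -0.012 and 0.012 m and y of plate_a in the frame of plate_b between -0.005 and 0.005 m and value of joint jaw between 0.107 and 0.1125 m and y of plate_a in the frame of bed between -0.004 and 0.004 m and angle between the x axis of each of plate_a, plate_b and the y axis of caliper, either way round below 0.06 rad and linear speed of each of plate_a, plate_b below 0.02 m/s and y of plate_b in the frame of bed between -0.004 and 0.004 m and velocity of joint jaw between -0.01 and 0.01 m/s).
It fails at once if the jaw is forced against a plate with more than 45 N (contact force between jaw_face and plate_a above 45 N or contact force between jaw_face and plate_b above 45 N).
It fails at once if the short plate, sprayer, tin or brush is shifted by more than 20 mm or tipped (distance of any of plate_short, sprayer, tin, brush from where it was at the start of the episode above 0.02 m or angle between any of plate_short, sprayer, tin, brush's own z axis and vertical above 0.35 rad).
It also fails if it takes over 72 s, if anything falls off the work surface, if the arm or the gripper's body presses on something with over 40 N, if the wrist force passes 120 N, or if a joint passes its speed limit or range.

### The arm

A 6-joint arm with a two-finger parallel gripper is mounted at the origin on the work surface. World frame = base frame: x ahead of the robot, y to its left, z up, the work surface at z = 0. Lengths are in m, angles in rad, forces in N, time in s.
With the tool pointing down it reaches from about 0.35 to 0.775 m from the base axis. Payload 5.5 kg.
Tool frame: the origin (TCP) lies on the centre line of the jaws, within the pads' length; the fingertips stand 22 mm ahead of it and the grasp point (between the pads) lies 3 mm ahead of it; z points along the fingers, y is the line along which they close (so a half turn about z gives the same grasp; the last joint's range is limited). The gripper opens to 85 mm and grips with 20 to 120 N. Pads are 22 mm wide; open, the fingers measure 114 mm over their backs; the gripper's body (76 mm by 85 mm) begins 54 mm behind the grasp point. The pads swing forward as they close: fully open they stand 13 mm farther back than shut.
Start: joints at [-1.291, 0.313, 0.046, 1.304, 0, 1.431], TCP at [0.234, -0.525, 0.253] pointing down, gripper open.
Joint ranges: [-2.76, 2.76], [-0.86, 1.69], [-1.03, 1.26], [-2.2, 2.34], [-1.47, 1.5], [-3.14, 3.14]. Speed limits (rad/s): [2.57, 2.57, 3.14, 3.14, 3.14, 3.14].

### API

Orientations are given as a unit quaternion [w, x, y, z].
In Python, from cell import state, get_image, camera_info, job gives the robot as it stands.
- The arm moves only by the tool apply_moves, never from a script. Its argument "rows" is one flat list of numbers, 7 for each row, row after row: the opening, from 0 (shut) to 1 (fully open), then the shift along the tool's x, y, z normalised to -1 to 1, where 1 is 300 mm, then the turn, a rotation vector about the tool's x, y, z normalised to -1 to 1, where 1 is pi rad. A call has 1 to 12 rows; each row is the pose to reach, as a shift and turn from the pose commanded when the call began, along the tool's axes at that moment, turning the shorter way round; what a row does not reach only later rows make up. A row lasts 1/10 s, in which the tool goes at most 50 mm and 8.59 degrees, less where a joint would pass 70% of its speed; a pose out of reach is approached as far as the arm can. A call with a number of a shift or a turn outside -1 to 1 is refused whole. A call with a gripper value outside its range is refused whole. The fingers move at their own pace and stop on an object; "force" is the grip in N (left out, the last holds). Time passes only in rows, so rows that repeat a pose let the fingers close. It gives the time, the measured TCP pose, the force, the opening and the grip force at its end, in the units of the state.
- state(): the state, without advancing time (a new reading comes with each control period).
- get_image(name): name is "scene" or "side" or "wrist"; returns (picture, depth): 384x512x3 uint8, blue, green, red; 384x512 float32, m along the optical axis (not along the pixel's ray), 0 where there is no reading.
- camera_info(name): a dict with "fx", "fy", "cx", "cy" (pixels), "rvec" (rotation vector, rad) and "tvec" (3), from world to camera coordinates, as OpenCV has them. Camera axes: x right, y down, z forward; pixel columns grow to the right and rows downward; lengths in m; the calibration is good to about 2 mm. A picture is of the moment at which its call begins: read the wrist's pose just before it. camera_info takes no time and is no camera call; for the wrist camera it gives the pose at the moment of the call.
- job.hand_in(): hands the job in; it is judged then, once.
The state is a dict: "time_s": time; "q": joint angles; "qvel": joint speeds; "joint_efforts": joint torques, N m; "tool_pos": TCP position; "tcp_rot": TCP orientation; "wrist_force": force on the tool from outside, world axes, zero at the start; "torque": the same for the moment, N m; "width": opening from 0.0 (shut) to 1.0 (fully open); "finger_force": force on a finger pad.
Only numpy, scipy, OpenCV 4.12 (cv2) and the standard library are available. Lean on these libraries where they do the work, as an engineer would, in place of code of your own. Each camera call takes 0.05 s, during which the arm holds its last target. There are 200 camera calls.

## Working session

There is one attempt and no reset: what is moved stays moved. The work goes in short steps, Python scripts to look and compute and a tool call to move; the robot and the scene stay as the last step left them, time stands still between calls to the robot, and variables do not carry over. Pictures are saved under pics/ and viewed, at most 10 in all, crops included, and the job is handed in when it is done.

Besides the shell and the picture viewer there is one more tool, called after "Emit:" by a JSON object that holds its "name" and its "arguments", one argument or row to a line. apply_moves: Moves the arm, as the interface text tells. Its arguments: {"type":"object","properties":{"rows":{"type":"array"},"force":{"type":"number"}},"required":["rows"]}

```bash
mkdir -p pics; cat > h.py <<'E'
import numpy as np, cv2
from cell import state, get_image, camera_info, job
def cam(n):
    c=camera_info(n); R=cv2.Rodrigues(np.array(c['rvec'],float))[0]
    return c,R,np.array(c['tvec'],float).ravel()
def cloud(n,depth):
    c,R,t=cam(n); v,u=np.mgrid[:384,:512]
    P=np.stack([(u-c['cx'])/c['fx']*depth,(v-c['cy'])/c['fy']*depth,depth],-1)
    return (P-t)@R
def ray(n,px,z):
    c,R,t=cam(n); px=np.atleast_2d(px).astype(float)
    d=np.c_[(px[:,0]-c['cx'])/c['fx'],(px[:,1]-c['cy'])/c['fy'],np.ones(len(px))]@R
    o=-R.T@t; return o+d*((z-o[2])/d[:,2])[:,None]
E
python3 - <<'E'
from h import *
ims=[]
for n in("scene","side"):
    im,d=get_image(n); np.savez(''+n,im=im,d=d); cv2.imwrite(f'pics/{n}.png',cv2.resize(im,(800,600)))
    c,R,t=cam(n); print(n,-R.T@t,c['fx'])
print(state())
E
```

```text
scene [ 0.83440472 -0.46904241  0.88306997] 365.0110552941428
side [0.26907799 0.95575187 0.7368758 ] 496.9309390148879
{'time_s': 0.1, 'q': array([-1.29057793e+00,  3.13924889e-01,  4.50861628e-02,  1.30360411e+00,
        3.10244392e-05,  1.43120145e+00]), 'qvel': array([-0.00061851, -0.00233748,  0.00192504,  0.0017865 , -0.00054531,
        0.00115536]), 'joint_efforts': array([ 5.00364607e-03, -4.81722522e+01,  2.99245852e+01,  1.26974474e-02,
       -3.48944020e-07, -4.39057558e-06]), 'tool_pos': array([ 0.23424796, -0.52465866,  0.25249562]), 'tcp_rot': array([-8.22312023e-04,  9.78050044e-01,  2.08368502e-01, -4.23630367e-05]), 'wrist_force': array([-0.61002036, -0.2281437 ,  0.69152217]), 'torque': array([ 0.01821492, -0.00744476, -0.0187727 ]), 'finger_force': 0.0, 'width': 1.0000524096149603}
```

View pics/scene.png

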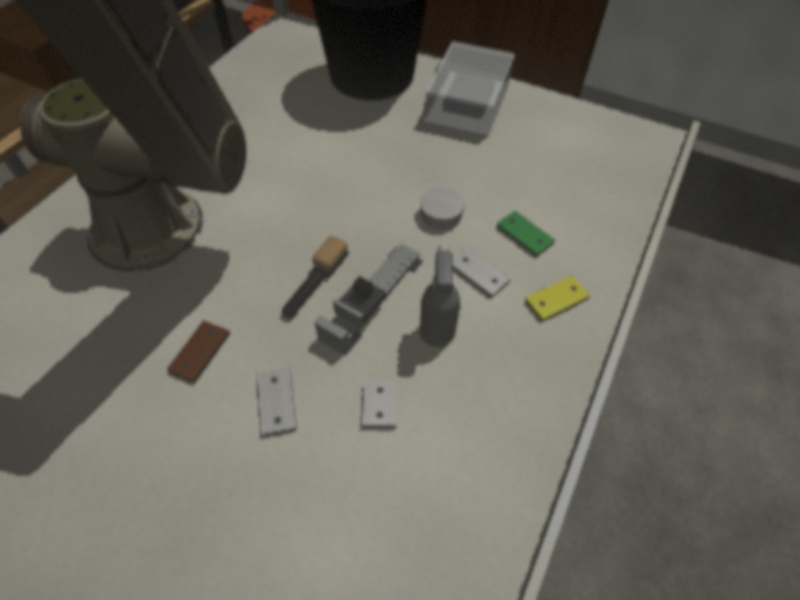

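View pics/side.png

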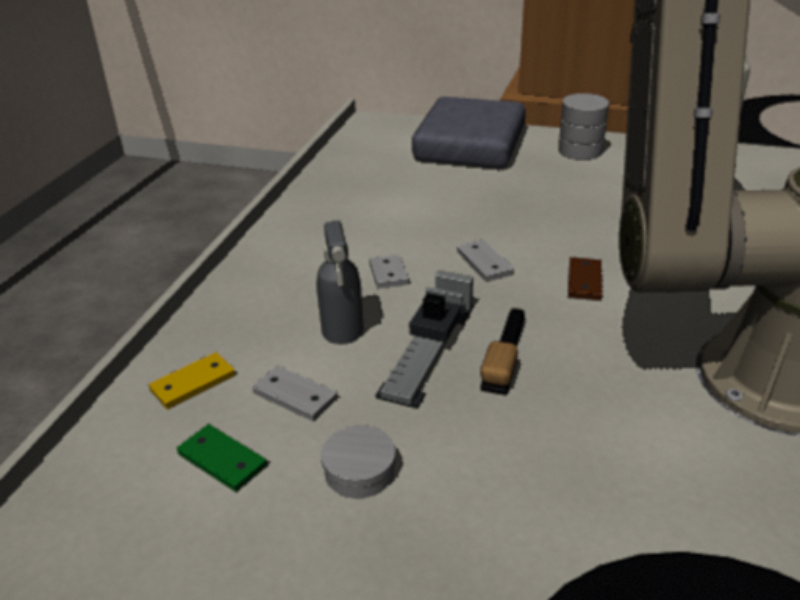

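The scene view (800x600) shows the candidates. Grey plates are at (276,402) long, (480,272) long with the sprayer partly in front, and (380,403) short. Look-alikes are green (526,233), yellow (557,298) and brown (199,351). The caliper's fixed jaw is at (337,332) and its tab at (360,292), nearly shut. I choose the two long grey plates.

```bash
python3 - <<'E'
from h import *
for n in("scene","side"):
    z=np.load(n+'.npz'); im,d=z['im'],z['d']; P=cloud(n,d); H=P[...,2]; r=np.hypot(P[...,0],P[...,1])
    ok=(d>0)&(P[...,0]>.2)&(P[...,0]<.95)&(abs(P[...,1])<.75)
    tab=ok&(abs(H)<.006); print(n,'table z',np.median(H[tab]),'noise',H[tab].std())
    m=(ok&(H>.007)&(H<.25)).astype(np.uint8); m=cv2.morphologyEx(m,cv2.MORPH_OPEN,np.ones((2,2)))
    k,lab,st,_=cv2.connectedComponentsWithStats(m)
    for i in range(1,k):
        if st[i,4]<60: continue
        s=lab==i; p=P[s]; top=p[p[:,2]>np.percentile(p[:,2],40)]
        rc=cv2.minAreaRect((p[:,:2]*1000).astype(np.float32))
        print(st[i],'z50/98',np.percentile(p[:,2],[50,98]).round(3),'mean',p.mean(0).round(3),'rect',np.round(rc[0]),np.round(rc[1]),round(rc[2]),'bgr',im[s].mean(0).round())
im=np.load('scene.npz')['im']; cv2.imwrite('pics/crop1.png',cv2.resize(im[145:290,150:350],(800,580),interpolation=cv2.INTER_CUBIC))
E
```

```text
scene table z 6.675386218874842e-05 noise 0.0016391365686507216
[ 231    0   43   64 1974] z50/98 [0.141 0.24 ] mean [0.245 0.634 0.131] rect [362. 388.] [ 141. 1953.] 25 bgr [15. 17. 18.]
[ 273   35   53   52 2004] z50/98 [0.084 0.089] mean [0.439 0.633 0.07 ] rect [576. 134.] [ 177. 1300.] 15 bgr [103. 106. 105.]
[117  86  42  40 628] z50/98 [0.218 0.244] mean [0.225 0.053 0.2  ] rect [ 376. -115.] [ 130. 1150.] 46 bgr [51. 59. 60.]
[ 335   95  108  289 2158] z50/98 [0.029 0.033] mean [ 0.96   0.191 -0.104] rect [1027.  682.] [2325.  189.] 85 bgr [132. 139. 140.]
[270 121  28  26 593] z50/98 [0.035 0.04 ] mean [0.536 0.303 0.039] rect [650. -49.] [ 90. 912.] 18 bgr [114. 119. 120.]
[320 137  36  27 489] z50/98 [0.013 0.017] mean [0.709 0.339 0.016] rect [795. -32.] [117. 871.] 13 bgr [ 66. 104.  64.]
[181 153  43  52 700] z50/98 [0.022 0.045] mean [0.398 0.047 0.027] rect [ 562. -195.] [130. 761.] 35 bgr [62. 74. 82.]
[ 202  158   67   70 1569] z50/98 [0.03 0.08] mean [0.51  0.03  0.038] rect [ 606. -169.] [171. 735.] 24 bgr [75. 80. 79.]
[ 270  158   58   65 1698] z50/98 [0.061 0.
[... 1792 characters left out ...]
0/98 [0.028 0.044] mean [0.385 0.084 0.028] rect [349. 448.] [  55. 1026.] 6 bgr [33. 51. 66.]
[ 96 226  55  35 896] z50/98 [0.014 0.017] mean [0.807 0.233 0.015] rect [577. 589.] [120. 951.] 33 bgr [  3. 109. 136.]
[162 236  55  32 942] z50/98 [0.013 0.017] mean [0.652 0.223 0.017] rect [452. 547.] [114. 889.] 31 bgr [110. 110. 112.]
[ 114  273   58   42 1232] z50/98 [0.014 0.017] mean [0.695 0.358 0.017] rect [483. 615.] [103. 799.] 39 bgr [25. 74. 12.]
[ 206  273   48   45 1706] z50/98 [0.035 0.038] mean [0.52  0.335 0.034] rect [427. 620.] [ 90. 736.] 18 bgr [107. 108. 109.]
[359 355  63  29 877] z50/98 [0.247 0.251] mean [0.224 0.588 0.247] rect [262. 753.] [401.  60.] 79 bgr [7. 7. 7.]
```

View pics/crop1.png

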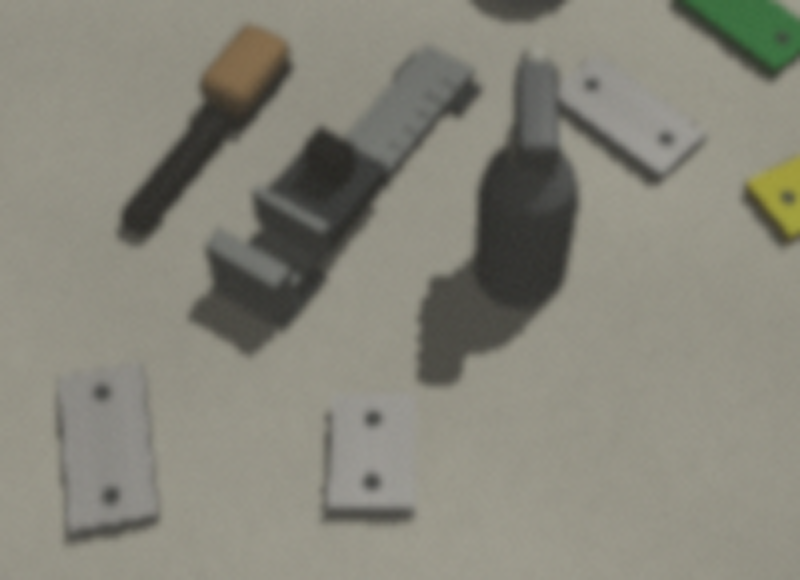

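The crop shows the two long grey plates (two holes, about 2:1), left at scaled (108,450) and right at (635,115). The short plate is at (370,455). The slider is standing open only slightly. Next I get exact poses.

```bash
cat > m.py <<'E'
from h import *
def load(n): 
    z=np.load(n+'.npz'); return z['im'],z['d'],cloud(n,z['d'])
def rect(p):
    c,(w,h),a=cv2.minAreaRect((p[:,:2]*1000).astype(np.float32)); 
    if w<h: w,h,a=h,w,a+90
    return np.round(c,1),round(w,1),round(h,1),round((a+90)%180-90,1)
E
python3 - <<'E'
from m import *
for n in("scene","side"):
    im,d,P=load(n); H=P[...,2]
    def near(x,y,r,lo,hi,erode=0):
        m=((np.hypot(P[...,0]-x,P[...,1]-y)<r)&(H>lo)&(H<hi)).astype(np.uint8)
        return m
    for nm,x,y in(('p1',.468,-.19),('short',.62,-.11),('p2',.652,.223)):
        m=near(x,y,.075,.008,.02); k,l,s,_=cv2.connectedComponentsWithStats(m); i=1+np.argmax(s[1:,4]); m=l==i
        p=P[m]; 
        # ray version on bright mask
        q=ray(n,np.argwhere(m)[:,::-1],.014)
        print(n,nm,rect(p),rect(q),'median z',np.median(p[:,2]).round(4),'med',np.median(p,0).round(3))
    for nm,lo,hi in(('bar',.015,.025),('slider',.040,.049),('jawtops',.055,.065),('tab',.075,.085)):
        m=near(.5,.06,.2,lo,hi)&((np.abs(P[...,0]-.5)<.085)).astype(np.uint8)
        m[:, :]*=1
        k,l,s,_=cv2.connectedComponentsWithStats(m)
        for i in range(1,k):
            if s[i,4]>=20:
                p=P[l==i]; print(n,nm,s[i,4],rect(p),'mean',p.mean(0).round(4))
E
```

```text
scene p1 (array([ 468.9, -200.7]), 111.7, 55.3, -50.6) (array([ 469.8, -201.3]), 113.0, 55.5, -50.6) median z 0.014 med [ 0.471 -0.203  0.014]
scene short (array([ 622.6, -124.8]), 81.0, 54.3, -62.0) (array([ 623.2, -125.9]), 80.9, 54.2, -62.0) median z 0.0142 med [ 0.624 -0.126  0.014]
scene p2 (array([660. , 209.6]), 110.2, 59.7, -17.8) (array([659.4, 206.4]), 111.1, 60.6, -17.4) median z 0.0137 med [0.661 0.207 0.014]
scene bar 461 (array([511.9, 134.6]), 114.2, 48.3, 83.0) mean [0.5127 0.1329 0.0199]
scene bar 108 (array([494.7, -28.6]), 48.7, 29.2, -4.7) mean [ 0.4987 -0.0238  0.0201]
scene bar 38 (array([494.1, -67.5]), 58.0, 12.7, 7.3) mean [ 0.4985 -0.0672  0.0196]
scene slider 302 (array([500.8,  22.7]), 80.6, 60.4, 84.5) mean [0.506  0.0185 0.0449]
scene slider 23 (array([494.7, -67.4]), 58.5, 14.4, 8.4) mean [ 0.4973 -0.0669  0.0444]
scene jawtops 29 (array([505.7,  28.9]), 33.6, 15.5, 29.3) mean [0.5071 0.0292 0.0603]
scene jawtops 70 (array([496.3, -12.1]), 60.4, 9.8, -4.0) mean [ 0.4976 -0.0125  0.0592]
scene jawtops 141 (array([493.4, -59.1]), 60.0, 19.0, -6.3) mean [ 
[... 516 characters left out ...]
.216 0.014]
side bar 21 (array([468.8, -46. ]), 19.1, 9.0, 47.0) mean [ 0.4688 -0.0459  0.0203]
side bar 843 (array([507.3, 128.1]), 138.6, 52.8, 84.6) mean [0.5101 0.1322 0.0194]
side slider 75 (array([491.8, -49.6]), 60.6, 15.4, 6.1) mean [ 0.4917 -0.0487  0.0446]
side slider 338 (array([501.2,  29.5]), 79.1, 60.6, 84.7) mean [0.4953 0.0402 0.0444]
side jawtops 125 (array([492.2, -56.5]), 59.3, 23.2, -6.2) mean [ 0.4918 -0.054   0.0586]
side jawtops 73 (array([496.7,  -7.7]), 59.5, 13.2, -6.4) mean [ 0.4975 -0.0078  0.0584]
side jawtops 48 (array([498. ,  46.2]), 33.6, 20.3, 25.6) mean [0.4992 0.0461 0.0604]
side tab 80 (array([501.7,  38.6]), 30.3, 24.4, -14.2) mean [0.5013 0.0412 0.0787]
```

```bash
python3 - <<'E'
from m import *
for n in("scene","side"):
    im,d,P=load(n); H=P[...,2]
    b=(np.hypot(P[...,0]-.645,P[...,1]-.09)<.13)
    for lo,hi in((.03,.05),(.05,.075),(.075,.1),(.1,.12),(.12,.15),(.15,.17),(.17,.19)):
        p=P[b&(H>lo)&(H<hi)&(P[...,0]>.56)]
        if len(p): print(n,lo,len(p),'min',p.min(0).round(3),'max',p.max(0).round(3),'mean',p.mean(0).round(3))
R=np.array([.1,.995])
E
```

```text
scene 0.03 91 min [0.621 0.018 0.03 ] max [0.678 0.062 0.05 ] mean [0.654 0.027 0.04 ]
scene 0.05 116 min [0.619 0.017 0.05 ] max [0.678 0.055 0.074] mean [0.654 0.027 0.063]
scene 0.075 146 min [0.612 0.017 0.075] max [0.678 0.063 0.1  ] mean [0.653 0.028 0.089]
scene 0.1 187 min [0.613 0.019 0.1  ] max [0.677 0.077 0.12 ] mean [0.651 0.034 0.111]
scene 0.12 167 min [0.62  0.024 0.12 ] max [0.67  0.069 0.15 ] mean [0.649 0.04  0.128]
scene 0.15 54 min [0.617 0.022 0.151] max [0.667 0.08  0.17 ] mean [0.649 0.036 0.16 ]
scene 0.17 288 min [0.614 0.022 0.171] max [0.667 0.101 0.188] mean [0.643 0.055 0.183]
side 0.03 189 min [0.612 0.048 0.03 ] max [0.677 0.09  0.05 ] mean [0.636 0.078 0.04 ]
side 0.05 236 min [0.611 0.044 0.05 ] max [0.676 0.091 0.075] mean [0.635 0.078 0.063]
side 0.075 275 min [0.611 0.041 0.075] max [0.677 0.09  0.1  ] mean [0.636 0.078 0.088]
side 0.1 225 min [0.613 0.038 0.1  ] max [0.673 0.096 0.12 ] mean [0.637 0.075 0.111]
side 0.12 229 min [0.62  0.038 0.12 ] max [0.669 0.096 0.15 ] mean [0.638 0.072 0.131]
side 0.15 65 min [0.615 0.049 0.15 ] max [0.663 0.105 0.17 ] mean [0.636 0.083 0.162]
side 0.17 258 min [0.614 0.027 0.17 ] max [0.667 0.107 0.187] mean [0.637 0.073 0.181]
```

Emit:
{"name": "apply_moves", "arguments": {
  "rows": [0.8, 0, 0, 0, 0, 0, -0.047, 0.8, 0, 0, 0, 0, 0, -0.094, 0.8, 0, 0, 0, 0, 0, -0.141, 0.8, 0, 0, 0, 0, 0, -0.188, 0.8, 0, 0, 0, 0, 0, -0.235, 0.8, 0, 0, 0, 0, 0, -0.282, 0.8, 0, 0, 0, 0, 0, -0.335, 0.8, 0, 0, 0, 0, 0, -0.335]
}}

```text
time_s: 0.9
tool_pos: [0.2343, -0.5248, 0.2528]
tcp_rot: [-0.0, 0.741, 0.672, 0.0]
wrist_force: [-0.1, 0.4, 0.5]
width: 0.801
finger_force: 0.0
```

Emit:
{"name": "apply_moves", "arguments": {
  "rows": [0.8, 0.976, 0.351, 0.2, 0, 0, 0, 0.8, 0.976, 0.351, 0.2, 0, 0, 0, 0.8, 0.976, 0.351, 0.2, 0, 0, 0, 0.8, 0.976, 0.351, 0.2, 0, 0, 0, 0.8, 0.976, 0.351, 0.2, 0, 0, 0, 0.8, 0.976, 0.351, 0.2, 0, 0, 0, 0.8, 0.976, 0.351, 0.2, 0, 0, 0]
}}

```text
time_s: 1.6
tool_pos: [0.368, -0.2397, 0.1923]
tcp_rot: [-0.001, 0.741, 0.672, 0.0]
wrist_force: [-0.7, -0.6, -0.4]
width: 0.8
finger_force: 0.0
```

Emit:
{"name": "apply_moves", "arguments": {
  "rows": [0.8, 0.976, 0.351, 0.2, 0, 0, 0, 0.8, 0.976, 0.351, 0.2, 0, 0, 0, 0.8, 0.976, 0.351, 0.2, 0, 0, 0, 0.8, 0.976, 0.351, 0.2, 0, 0, 0, 0.8, 0.976, 0.351, 0.2, 0, 0, 0, 0.8, 0.976, 0.351, 0.2, 0, 0, 0, 0.8, 0.976, 0.351, 0.2, 0, 0, 0, 0.8, 0.976, 0.351, 0.2, 0, 0, 0]
}}

```text
time_s: 2.4
tool_pos: [0.5018, 0.0393, 0.1324]
tcp_rot: [-0.0, 0.741, 0.672, -0.0]
wrist_force: [-0.7, -0.0, 0.5]
width: 0.796
finger_force: 0.0
```

```bash
cat > w.py <<'E'
import sys
from m import *
# usage: w.py name ; wrist picture + cloud saved
n=sys.argv[1]
s=state(); im,d=get_image("wrist"); P=cloud("wrist",d); np.savez(n,im=im,P=P); cv2.imwrite(f'pics/{n}.png',im)
print(s['tool_pos'].round(4),s['tcp_rot'].round(4),s['q'].round(3))
E
python3 w.py w1; python3 - <<'E'
from m import *
P=np.load('w1.npz')['P']; H=P[...,2]
for lo,hi in((.015,.025),(.04,.049),(.055,.065),(.075,.085)):
    m=((H>lo)&(H<hi)&(abs(P[...,0]-.5)<.1)).astype(np.uint8); k,l,s,_=cv2.connectedComponentsWithStats(m)
    for i in range(1,k):
        if s[i,4]>150: print(lo,s[i],rect(P[l==i]))
E
```

```text
[0.5018 0.0393 0.1324] [-5.000e-04  7.405e-01  6.720e-01 -3.000e-04] [-0.082  0.249 -0.349  0.974  0.     1.586]
0.015 [  225     0    73   163 10669] (array([510.1, 114.7]), 106.7, 47.9, 84.3)
0.015 [224 285  71  12 733] (array([493., -48.]), 59.9, 10.3, -5.2)
0.04 [  84   77   35  102 1450] (array([405. ,  97.6]), 66.4, 9.9, -90.0)
0.04 [ 215  167   89  101 6148] (array([500.5,  26.5]), 73.4, 60.1, 84.3)
0.04 [220 307  78  11 595] (array([492.7, -51.7]), 59.9, 3.2, -5.7)
0.055 [236 198  47   7 237] (array([502.2,  44.2]), 29.8, 2.3, -5.3)
0.055 [ 216  271   87   14 1160] (array([496.6, -12.5]), 60.1, 9.2, -5.8)
0.055 [ 219  320   81   25 1888] (array([492.1, -59.3]), 59.9, 18.4, -6.0)
0.075 [ 234  209   51   34 1654] (array([501.3,  35.4]), 30.0, 20.6, -4.7)
```

View pics/w1.png

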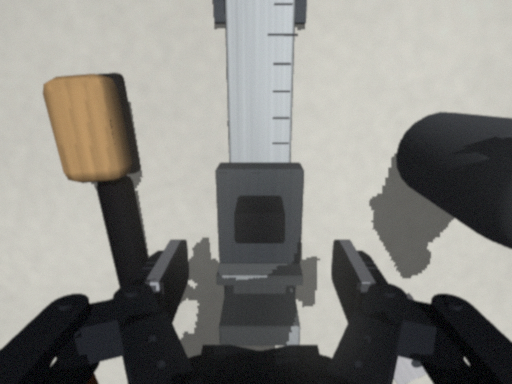

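Wrist view: tab at (259,222) px with both fingers straddling it, face plate at (259,275) and fixed jaw at (259,330). The sizes match what was given. I'll lower, grip the tab and open the jaw.

Emit:
{"name": "apply_moves", "arguments": {
  "rows": [0.8, -0.013, 0, 0.1, 0, 0, 0, 0.8, -0.013, 0, 0.198, 0, 0, 0, 0.8, -0.013, 0, 0.198, 0, 0, 0, 0, -0.013, 0, 0.198, 0, 0, 0, 0, -0.013, 0, 0.198, 0, 0, 0, 0, -0.013, 0, 0.198, 0, 0, 0, 0, -0.013, 0, 0.198, 0, 0, 0, 0, -0.013, 0, 0.198, 0, 0, 0, 0, -0.013, 0, 0.198, 0, 0, 0, 0, -0.013, 0, 0.198, 0, 0, 0],
  "force": 40
}}

```text
time_s: 3.45
tool_pos: [0.5008, 0.0326, 0.0756]
tcp_rot: [0.0, 0.741, 0.671, -0.0]
wrist_force: [-4.0, -1.9, 5.7]
width: 0.345
finger_force: 41.6
```

Emit:
{"name": "apply_moves", "arguments": {
  "rows": [0, 0.05, 0, 0, 0, 0, 0, 0, 0.1, 0, 0, 0, 0, 0, 0, 0.15, 0, 0, 0, 0, 0, 0, 0.2, 0, 0, 0, 0, 0, 0, 0.25, 0, 0, 0, 0, 0, 0, 0.3, 0, 0, 0, 0, 0, 0, 0.35, 0, 0, 0, 0, 0, 0, 0.36, 0, 0, 0, 0, 0, 0, 0.36, 0, 0, 0, 0, 0, 0, 0.36, 0, 0, 0, 0, 0]
}}

```text
time_s: 4.45
tool_pos: [0.5115, 0.1414, 0.0756]
tcp_rot: [-0.001, 0.741, 0.672, 0.001]
wrist_force: [-4.0, 4.4, 6.7]
width: 0.341
finger_force: 41.6
```

Emit:
{"name": "apply_moves", "arguments": {
  "rows": [0.9, 0, 0, 0, 0, 0, 0, 0.9, 0, 0, 0, 0, 0, 0, 0.9, 0, 0, 0, 0, 0, 0, 0.9, 0, 0, -0.16, 0, 0, 0, 0.9, 0, 0, -0.3, 0, 0, 0, 0.9, -0.98, -0.03, -0.3, 0, 0, -0.248, 0.9, -0.98, -0.03, -0.3, 0, 0, -0.248, 0.9, -0.98, -0.03, -0.3, 0, 0, -0.248, 0.9, -0.98, -0.03, -0.3, 0, 0, -0.248, 0.9, -0.98, -0.03, -0.3, 0, 0, -0.248, 0.9, -0.98, -0.03, -0.3, 0, 0, -0.248, 0.9, -0.98, -0.03, -0.3, 0, 0, -0.248]
}}

```text
time_s: 5.65
tool_pos: [0.4736, -0.1549, 0.1642]
tcp_rot: [0.001, 0.431, 0.902, -0.001]
wrist_force: [-0.0, 1.0, -0.5]
width: 0.901
finger_force: 0.0
```

```bash
cat > pl.py <<'E'
import sys; from m import *
P=np.load(sys.argv[1]+'.npz')['P']; lo,hi=float(sys.argv[2]),float(sys.argv[3]); H=P[...,2]
m=((H>lo)&(H<hi)).astype(np.uint8); m=cv2.morphologyEx(m,cv2.MORPH_OPEN,np.ones((3,3),np.uint8)); k,l,s,_=cv2.connectedComponentsWithStats(m)
for i in range(1,k):
    if s[i,4]>600: print(s[i],rect(P[l==i]),np.median(H[l==i]).round(4))
E
python3 w.py w2; python3 pl.py w2 .009 .02; python3 pl.py w2 .055 .064;python3 pl.py w2 .075 .085
```

```text
[ 0.4736 -0.1549  0.1642] [ 8.000e-04  4.308e-01  9.024e-01 -6.000e-04] [-4.770e-01  2.120e-01 -3.130e-01  1.044e+00 -1.000e-03  4.140e-01]
[    3     0   121   144 10166] (array([ 292.8, -185.8]), 110.2, 56.2, -85.8) 0.014
[ 190  152   65  114 6881] (array([ 468.3, -202.7]), 110.7, 55.2, -51.1) 0.0139
[ 372  204   74   86 3902] (array([ 622.5, -126.4]), 80.0, 56.6, -62.5) 0.0137
[ 331   67   74   79 2392] (array([492.3, -61.2]), 59.7, 18.4, -5.8) 0.0596
```

Emit:
{"name": "apply_moves", "arguments": {
  "rows": [0.9, -0.111, -0.112, 0.1, 0, 0, 0, 0.9, -0.111, -0.112, 0.25, 0, 0, 0, 0.9, -0.111, -0.112, 0.38, 0, 0, 0, 0.9, -0.111, -0.112, 0.467, 0, 0, 0, 0.9, -0.111, -0.112, 0.467, 0, 0, 0, 0.9, -0.111, -0.112, 0.467, 0, 0, 0]
}}

```text
time_s: 6.3
tool_pos: [0.4688, -0.1982, 0.024]
tcp_rot: [-0.0, 0.431, 0.903, -0.0]
wrist_force: [0.6, 0.9, 1.1]
width: 0.898
finger_force: 0.0
```

Emit:
{"name": "apply_moves", "arguments": {
  "rows": [0.3, 0, 0, 0, 0, 0, 0, 0.3, 0, 0, 0, 0, 0, 0, 0.3, 0, 0, 0, 0, 0, 0, 0.3, 0, 0, 0, 0, 0, 0, 0.3, 0, 0, 0, 0, 0, 0, 0.3, 0, 0, 0, 0, 0, 0],
  "force": 50
}}

```text
time_s: 6.9
tool_pos: [0.4704, -0.1991, 0.0262]
tcp_rot: [0.002, 0.43, 0.903, -0.0]
wrist_force: [-0.5, 1.1, 5.8]
width: 0.625
finger_force: 52.5
```

Emit:
{"name": "apply_moves", "arguments": {
  "rows": [0.3, 0, 0, -0.1, 0, 0, 0, 0.3, 0, 0, -0.25, 0, 0, 0, 0.3, 0, 0, -0.41, 0, 0, 0, 0.3, 0.1, 0.106, -0.41, 0, 0, 0.04, 0.3, 0.2, 0.212, -0.41, 0, 0, 0.085, 0.3, 0.3, 0.318, -0.41, 0, 0, 0.13, 0.3, 0.4, 0.42, -0.41, 0, 0, 0.175, 0.3, 0.484, 0.513, -0.41, 0, 0, 0.215, 0.3, 0.484, 0.513, -0.41, 0, 0, 0.248, 0.3, 0.484, 0.513, -0.41, 0, 0, 0.248, 0.3, 0.484, 0.513, -0.41, 0, 0, 0.248]
}}

```text
time_s: 8.0
tool_pos: [0.4971, 0.0114, 0.1474]
tcp_rot: [0.001, 0.74, 0.673, 0.0]
wrist_force: [0.3, -0.3, -2.6]
width: 0.621
finger_force: 54.7
```

```bash
python3 w.py w3; for r in ".075 .085" ".055 .064" ".015 .025" ".10 .16"; do echo $r; python3 pl.py w3 $r; done
```

```text
[0.4971 0.0114 0.1474] [5.000e-04 7.401e-01 6.725e-01 2.000e-04] [-0.138  0.224 -0.343  1.004 -0.     1.528]
.075 .085
[443  68  55 104 924] (array([621.3,  57.8]), 60.4, 19.8, 74.9) 0.08
.055 .064
[ 214   64   98   14 1357] (array([508. ,  96.6]), 59.6, 7.6, -5.5) 0.0597
[426  72  45  91 601] (array([620.2,  57.6]), 57.9, 17.3, 76.0) 0.0596
.015 .025
[ 231   79   62   57 3451] (array([505.4,  72.4]), 46.1, 41.3, -5.5) 0.0198
[ 102  137   53  129 3783] (array([388.6,   4.9]), 112.1, 24.3, 88.7) 0.0211
.10 .16
[ 471   78   41  111 3278] (array([621.2,  50.3]), 56.9, 18.4, -87.1) 0.1102
[  157   136   206   214 27519] (array([498.1,  12.1]), 108.9, 80.9, 84.8) 0.1351
```

View pics/w3.png

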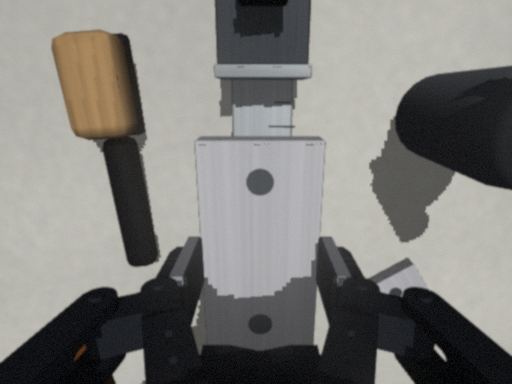

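Wrist view: the plate is held square. Its far edge is at row 138, aligned over the bar (230–293 px), with the open jaw at row 70 clear of it. I'll lower it.

Emit:
{"name": "apply_moves", "arguments": {
  "rows": [0.3, -0.007, 0.005, 0.1, 0, 0, 0, 0.3, -0.007, 0.005, 0.2, 0, 0, 0, 0.3, -0.007, 0.005, 0.27, 0, 0, 0, 0.3, -0.007, 0.005, 0.31, 0, 0, 0, 0.3, -0.007, 0.005, 0.325, 0, 0, 0, 0.3, -0.007, 0.005, 0.33, 0, 0, 0, 0.3, -0.007, 0.005, 0.334, 0, 0, 0, 0.3, -0.007, 0.005, 0.334, 0, 0, 0]
}}

```text
time_s: 8.85
tool_pos: [0.4991, 0.0091, 0.0474]
tcp_rot: [0.001, 0.741, 0.671, 0.001]
wrist_force: [-0.0, 0.8, -2.7]
width: 0.622
finger_force: 54.7
```

Emit:
{"name": "apply_moves", "arguments": {
  "rows": [0.3, 0, 0, 0.004, 0, 0, 0, 0.3, 0, 0, 0.008, 0, 0, 0, 0.3, 0, 0, 0.008, 0, 0, 0]
}}

```text
time_s: 9.15
tool_pos: [0.4991, 0.0092, 0.0462]
tcp_rot: [0.001, 0.741, 0.672, 0.001]
wrist_force: [-3.7, -0.3, 10.7]
width: 0.624
finger_force: 56.2
```

Emit:
{"name": "apply_moves", "arguments": {
  "rows": [0.9, 0, 0, 0, 0, 0, 0, 0.9, 0, 0, 0, 0, 0, 0, 0.9, 0, 0, 0, 0, 0, 0, 0.9, 0, 0, -0.15, 0, 0, 0, 0.9, 0, 0, -0.3, 0, 0, 0, 0.9, 0.15, 0, -0.4, 0, 0, -0.047, 0.9, 0.31, 0, -0.4, 0, 0, -0.094, 0.9, 0.47, 0, -0.4, 0, 0, -0.141, 0.9, 0.63, 0, -0.4, 0, 0, -0.188, 0.9, 0.733, 0.05, -0.4, 0, 0, -0.235, 0.9, 0.733, 0.2, -0.4, 0, 0, -0.282, 0.9, 0.733, 0.36, -0.4, 0, 0, -0.329]
}}

```text
time_s: 10.35
tool_pos: [0.6277, 0.2197, 0.1643]
tcp_rot: [0.0, 0.308, 0.951, 0.0]
wrist_force: [0.4, -0.1, 0.7]
width: 0.897
finger_force: 0.0
```

Emit:
{"name": "apply_moves", "arguments": {
  "rows": [0.9, 0.05, 0.06, 0, 0, 0, -0.047, 0.9, 0.05, 0.06, 0, 0, 0, -0.094, 0.9, 0.05, 0.06, 0, 0, 0, -0.105, 0.9, 0.05, 0.06, 0, 0, 0, -0.105]
}}

```text
time_s: 10.75
tool_pos: [0.626, 0.241, 0.1634]
tcp_rot: [-0.0, 0.152, 0.988, -0.0]
wrist_force: [0.4, -1.2, 1.0]
width: 0.898
finger_force: 0.0
```

```bash
python3 w.py w4; python3 pl.py w4 .009 .019;  python3 - <<'E'
from m import *
for n in("scene","side"):
    im,d=get_image(n); np.savez(n+'2',im=im,d=d)
    P=cloud(n,d); H=P[...,2]; m=(np.hypot(P[...,0]-.5,P[...,1]-.01)<.07)&(H>.031)&(H<.037); print(n,m.sum(),rect(P[m]) if m.sum()>5 else '')
E
```

```text
[0.626  0.241  0.1634] [-4.000e-04  1.523e-01  9.883e-01 -2.000e-04] [ 0.248  0.536  0.164  1.2   -0.     0.554]
[ 362  161   77  115 6287] (array([702.4, 347.3]), 110.4, 56.1, -20.9) 0.0141
[ 206  163   63  112 6684] (array([658.7, 209.4]), 109.9, 54.5, -17.1) 0.0141
[ 243  314  108   46 2545] (array([804.8, 224.5]), 106.7, 40.8, 57.4) 0.0139
scene 580 (array([499.7,   6. ]), 118.1, 56.1, 84.3)
side 625 (array([499.5,   7.6]), 121.6, 58.0, 83.2)
```

Emit:
{"name": "apply_moves", "arguments": {
  "rows": [0.9, -0.135, -0.068, 0.05, 0, 0, -0.002, 0.9, -0.135, -0.068, 0.2, 0, 0, -0.002, 0.9, -0.135, -0.068, 0.33, 0, 0, -0.002, 0.9, -0.135, -0.068, 0.42, 0, 0, -0.002, 0.9, -0.135, -0.068, 0.465, 0, 0, -0.002, 0.9, -0.135, -0.068, 0.465, 0, 0, -0.002]
}}

```text
time_s: 11.5
tool_pos: [0.6569, 0.2087, 0.0225]
tcp_rot: [-0.002, 0.15, 0.989, -0.001]
wrist_force: [-0.4, 0.9, -0.7]
width: 0.897
finger_force: 0.0
```

Emit:
{"name": "apply_moves", "arguments": {
  "rows": [0.3, 0, 0, 0, 0, 0, 0, 0.3, 0, 0, 0, 0, 0, 0, 0.3, 0, 0, 0, 0, 0, 0, 0.3, 0, 0, 0, 0, 0, 0, 0.3, 0, 0, 0, 0, 0, 0, 0.3, 0, 0, 0, 0, 0, 0],
  "force": 50
}}

```text
time_s: 12.1
tool_pos: [0.6603, 0.2096, 0.0275]
tcp_rot: [0.002, 0.149, 0.989, 0.001]
wrist_force: [0.6, -0.1, 6.6]
width: 0.62
finger_force: 53.7
```

Emit:
{"name": "apply_moves", "arguments": {
  "rows": [0.3, 0, 0, -0.12, 0, 0, 0, 0.3, 0, 0, -0.28, 0, 0, 0, 0.3, 0, 0, -0.42, 0, 0, 0, 0.3, 0.12, -0.04, -0.42, 0, 0, 0.045, 0.3, 0.25, -0.08, -0.42, 0, 0, 0.09, 0.3, 0.37, -0.12, -0.42, 0, 0, 0.135, 0.3, 0.446, -0.139, -0.42, 0, 0, 0.18, 0.3, 0.446, -0.139, -0.42, 0, 0, 0.225, 0.3, 0.446, -0.139, -0.42, 0, 0, 0.27, 0.3, 0.446, -0.139, -0.42, 0, 0, 0.315, 0.3, 0.446, -0.139, -0.42, 0, 0, 0.36, 0.3, 0.446, -0.139, -0.42, 0, 0, 0.405]
}}

```text
time_s: 13.3
tool_pos: [0.5181, 0.2089, 0.1509]
tcp_rot: [0.0, 0.71, 0.705, -0.0]
wrist_force: [-0.9, 0.3, -4.0]
width: 0.621
finger_force: 54.1
```

Emit:
{"name": "apply_moves", "arguments": {
  "rows": [0.3, 0, 0, 0, 0, 0, 0.031, 0.3, 0, 0, 0, 0, 0, 0.031, 0.3, 0, 0, 0, 0, 0, 0.031]
}}

```text
time_s: 13.6
tool_pos: [0.5182, 0.2088, 0.1508]
tcp_rot: [0.0, 0.74, 0.672, -0.0]
wrist_force: [-0.5, 0.3, -3.3]
width: 0.625
finger_force: 54.1
```

Emit:
{"name": "apply_moves", "arguments": {
  "rows": [0.3, -0.16, 0.002, 0, 0, 0, 0, 0.3, -0.32, 0.002, 0, 0, 0, 0, 0.3, -0.48, 0.002, 0, 0, 0, 0, 0.3, -0.62, 0.002, 0, 0, 0, 0, 0.3, -0.678, 0.002, 0, 0, 0, 0, 0.3, -0.678, 0.002, 0.1, 0, 0, 0, 0.3, -0.678, 0.002, 0.1, 0, 0, 0, 0.3, -0.678, 0.002, 0.1, 0, 0, 0]
}}

```text
time_s: 14.4
tool_pos: [0.4981, 0.0066, 0.1205]
tcp_rot: [-0.001, 0.741, 0.672, -0.001]
wrist_force: [0.2, -0.3, -2.0]
width: 0.621
finger_force: 54.2
```

```bash
python3 w.py w5; python3 - <<'E'
from m import *
P=np.load('w5.npz')['P']; H=P[...,2]
print(np.median(P[200:220,250:270,2]))
m=(H>.095)&(H<.115); m[235:]=0; m[:, :190]=0; m[:,330:]=0; print('held',rect(P[m]),P[m].max(0))
m=(H>.031)&(H<.037); m[:, :190]=0; m[:,330:]=0; print('lower',m.sum(), rect(P[m]) if m.sum()>5 else '',P[m].max(0) if m.sum() else '')
E
```

```text
[0.4981 0.0066 0.1205] [-8.000e-04  7.407e-01  6.718e-01 -7.000e-04] [-0.148  0.251 -0.379  0.943  0.     1.52 ]
0.10786997236264964
held (array([503. ,  40.1]), 55.3, 44.9, -5.6) [0.53218157 0.06487032 0.11004406]
lower 1452 (array([506.3,  74. ]), 57.9, 39.1, -5.6) [0.53703714 0.09625442 0.03669272]
```

View pics/w5.png

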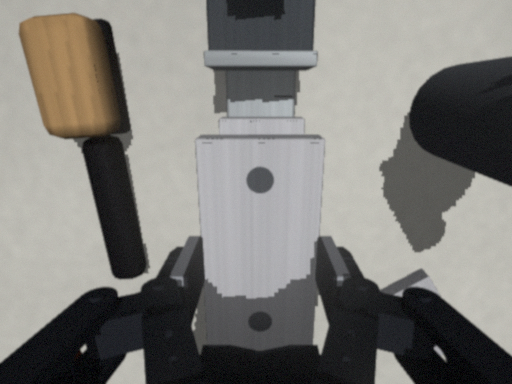

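The held plate is square, far edge at row 136. The lower plate's end shows at row 122, centred on the bar with a similar lateral centre. I'll lower it.

Emit:
{"name": "apply_moves", "arguments": {
  "rows": [0.3, 0, 0.001, 0.08, 0, 0, 0, 0.3, 0, 0.001, 0.14, 0, 0, 0, 0.3, 0, 0.001, 0.175, 0, 0, 0, 0.3, 0, 0.001, 0.185, 0, 0, 0, 0.3, 0, 0.001, 0.19, 0, 0, 0, 0.3, 0, 0.001, 0.194, 0, 0, 0, 0.3, 0, 0.001, 0.194, 0, 0, 0]
}}

```text
time_s: 15.15
tool_pos: [0.4999, 0.0063, 0.0631]
tcp_rot: [0.001, 0.741, 0.671, 0.0]
wrist_force: [1.3, -0.0, -3.5]
width: 0.622
finger_force: 54.2
```

Emit:
{"name": "apply_moves", "arguments": {
  "rows": [0.3, 0, 0, 0.004, 0, 0, 0, 0.3, 0, 0, 0.008, 0, 0, 0, 0.3, 0, 0, 0.011, 0, 0, 0, 0.3, 0, 0, 0.011, 0, 0, 0]
}}

```text
time_s: 15.55
tool_pos: [0.4998, 0.0063, 0.0613]
tcp_rot: [0.001, 0.741, 0.671, 0.001]
wrist_force: [-5.5, 0.9, 13.9]
width: 0.621
finger_force: 56.1
```

Emit:
{"name": "apply_moves", "arguments": {
  "rows": [0.85, 0, 0, 0, 0, 0, 0, 0.85, 0, 0, 0, 0, 0, 0, 0.85, 0, 0, 0, 0, 0, 0, 0.85, 0, 0, -0.1, 0, 0, 0, 0.85, 0, 0, -0.26, 0, 0, 0, 0.85, 0.15, 0, -0.33, 0, 0, 0, 0.85, 0.3, 0, -0.33, 0, 0, 0, 0.85, 0.43, -0.005, -0.33, 0, 0, 0, 0.85, 0.43, -0.005, -0.33, 0, 0, 0, 0.85, 0.43, -0.005, -0.33, 0, 0, 0]
}}

```text
time_s: 16.55
tool_pos: [0.5102, 0.1356, 0.1578]
tcp_rot: [0.0, 0.74, 0.672, -0.0]
wrist_force: [-0.2, -0.1, -0.5]
width: 0.848
finger_force: 0.0
```

```bash
python3 w.py w6; for r in ".075 .085" ".055 .064" ".044 .052" ".031 .037"; do echo $r; python3 pl.py w6 $r; done
python3 - <<'E'
from m import *
for n in("scene","side"):
    im,d=get_image(n); np.savez(n+'3',im=im,d=d)
    P=cloud(n,d); H=P[...,2]; m=(np.hypot(P[...,0]-.5,P[...,1]-.01)<.068)&(H>.044)&(H<.052); print(n,m.sum(),rect(P[m]),np.median(P[m][:,2]))
    r,c=(slice(170,250),slice(190,270)) if n=='scene' else (slice(160,270),slice(235,325))
    cv2.imwrite(f'pics/{n}3.png',cv2.resize(im[r,c],None,fx=5,fy=5,interpolation=cv2.INTER_CUBIC))
E
```

```text
[0.5102 0.1356 0.1578] [ 0.000e+00  7.403e-01  6.723e-01 -4.000e-04] [ 1.080e-01  2.720e-01 -2.500e-01  1.049e+00 -1.000e-03  1.775e+00]
.075 .085
[ 238  178   46   30 1352] (array([512.5, 144.7]), 29.8, 19.8, -5.6) 0.0798
[408 254  74  38 673] (array([635.2,  76.9]), 54.3, 15.6, 20.8) 0.0801
.055 .064
[221 239  79  12 925] (array([507.5,  96.8]), 59.5, 8.7, -5.5) 0.0596
.044 .052
[ 221  144   80   88 3940] (array([511.7, 136.6]), 70.2, 58.9, 84.4) 0.045
[ 230  276   66   74 4542] (array([502.4,  24.6]), 74.7, 55.1, 84.4) 0.0479
.031 .037
scene 632 (array([501. ,   7.6]), 109.1, 56.4, 83.6) 0.04793055097517446
side 549 (array([500.4,   8.3]), 119.3, 58.1, 82.9) 0.047337838398109414
```

View pics/w6.png

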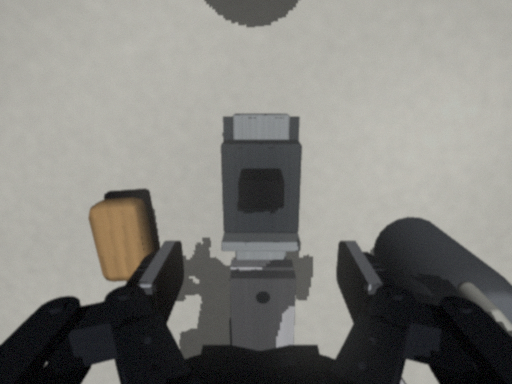

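Wrist view: tab at (261,190), the jaw face at row 243, and the upper plate (top z 0.048, square at 84.4°) at (262,310). I'll grip the tab gently.

Emit:
{"name": "apply_moves", "arguments": {
  "rows": [0.85, 0.031, 0.005, 0.1, 0, 0, 0, 0.85, 0.031, 0.005, 0.2, 0, 0, 0, 0.85, 0.031, 0.005, 0.27, 0, 0, 0, 0.85, 0.031, 0.005, 0.27, 0, 0, 0, 0, 0.031, 0.005, 0.27, 0, 0, 0, 0, 0.031, 0.005, 0.27, 0, 0, 0, 0, 0.031, 0.005, 0.27, 0, 0, 0, 0, 0.031, 0.005, 0.27, 0, 0, 0, 0, 0.031, 0.005, 0.27, 0, 0, 0, 0, 0.031, 0.005, 0.27, 0, 0, 0, 0, 0.031, 0.005, 0.27, 0, 0, 0],
  "force": 25
}}

```text
time_s: 17.8
tool_pos: [0.5118, 0.144, 0.0786]
tcp_rot: [-0.0, 0.741, 0.671, -0.0]
wrist_force: [-4.9, -1.2, 6.8]
width: 0.345
finger_force: 27.1
```

Emit:
{"name": "apply_moves", "arguments": {
  "rows": [0, -0.02, 0, 0, 0, 0, 0, 0, -0.035, 0, 0, 0, 0, 0, 0, -0.05, 0, 0, 0, 0, 0, 0, -0.06, 0, 0, 0, 0, 0, 0, -0.067, 0, 0, 0, 0, 0, 0, -0.067, 0, 0, 0, 0, 0]
}}

```text
time_s: 18.4
tool_pos: [0.5099, 0.1244, 0.0786]
tcp_rot: [-0.001, 0.741, 0.672, 0.0]
wrist_force: [-4.6, 1.1, 6.2]
width: 0.343
finger_force: 27.1
```

Emit:
{"name": "apply_moves", "arguments": {
  "rows": [0, -0.005, 0, 0, 0, 0, 0, 0, -0.01, 0, 0, 0, 0, 0, 0, -0.015, 0, 0, 0, 0, 0, 0, -0.02, 0, 0, 0, 0, 0, 0, -0.025, 0, 0, 0, 0, 0, 0, -0.03, 0, 0, 0, 0, 0, 0, -0.033, 0, 0, 0, 0, 0, 0, -0.033, 0, 0, 0, 0, 0]
}}

```text
time_s: 19.2
tool_pos: [0.5089, 0.1149, 0.0785]
tcp_rot: [-0.001, 0.741, 0.672, 0.0]
wrist_force: [-5.8, 3.1, 6.1]
width: 0.344
finger_force: 27.0
```

Emit:
{"name": "apply_moves", "arguments": {
  "rows": [0, -0.003, 0, 0, 0, 0, 0, 0, -0.006, 0, 0, 0, 0, 0, 0, -0.009, 0, 0, 0, 0, 0, 0, -0.009, 0, 0, 0, 0, 0]
}}

```text
time_s: 19.6
tool_pos: [0.5087, 0.1128, 0.0786]
tcp_rot: [-0.001, 0.741, 0.672, 0.001]
wrist_force: [-5.4, 5.2, 6.2]
width: 0.351
finger_force: 27.0
```

Emit:
{"name": "apply_moves", "arguments": {
  "rows": [0, -0.003, 0, 0, 0, 0, 0, 0, -0.006, 0, 0, 0, 0, 0, 0, -0.009, 0, 0, 0, 0, 0, 0, -0.009, 0, 0, 0, 0, 0]
}}

```text
time_s: 20.0
tool_pos: [0.5085, 0.1105, 0.0785]
tcp_rot: [-0.002, 0.741, 0.672, 0.001]
wrist_force: [-4.1, 6.1, 5.5]
width: 0.348
finger_force: 27.0
```

Emit:
{"name": "apply_moves", "arguments": {
  "rows": [0, -0.002, 0, 0, 0, 0, 0, 0, -0.004, 0, 0, 0, 0, 0, 0, -0.006, 0, 0, 0, 0, 0, 0, -0.006, 0, 0, 0, 0, 0]
}}

```text
time_s: 20.4
tool_pos: [0.5085, 0.1101, 0.0786]
tcp_rot: [-0.003, 0.74, 0.672, 0.002]
wrist_force: [-3.4, 12.4, 4.2]
width: 0.344
finger_force: 26.8
```

Emit:
{"name": "apply_moves", "arguments": {
  "rows": [0, 0, 0, 0, 0, 0, 0, 0, 0, 0, 0, 0, 0, 0, 0.85, 0, 0, 0, 0, 0, 0, 0.85, 0, 0, 0, 0, 0, 0, 0.85, 0, 0, 0, 0, 0, 0, 0.85, 0, 0, 0, 0, 0, 0, 0.85, 0, 0, -0.15, 0, 0, 0, 0.85, 0, 0, -0.3, 0, 0, 0, 0.85, 0, 0, -0.36, 0, 0, 0, 0.85, 0, 0, -0.36, 0, 0, 0]
}}

```text
time_s: 21.4
tool_pos: [0.5116, 0.1068, 0.1888]
tcp_rot: [0.002, 0.741, 0.671, 0.003]
wrist_force: [-0.1, 0.7, 0.1]
width: 0.85
finger_force: 0.0
```

```bash
python3 w.py w7; for r in ".075 .085" ".055 .064" ".044 .052"; do echo $r; python3 pl.py w7 $r; done
python3 - <<'E'
from m import *
o=[]
for n in("scene","side"):
    im,d=get_image(n); P=cloud(n,d); H=P[...,2]
    m=(np.hypot(P[...,0]-.499,P[...,1]-.005)<.066)&(H>.045)&(H<.051); print(n,m.sum(),rect(P[m]),np.median(P[m][:,2]))
    # long-side faces: lateral coordinate of points at lower vs upper plate heights
    a=np.radians(84.3); lat=(P[...,0]-.4986)*np.sin(a)-(P[...,1]-.0049)*np.cos(a); lon=(P[...,0]-.4986)*np.cos(a)+(P[...,1]-.0049)*np.sin(a)
    for lo,hi in((.021,.032),(.036,.046)):
        q=(H>lo)&(H<hi)&(abs(lon)<.04)&(abs(abs(lat)-.0275)<.012)
        print('  side',lo,q.sum(),np.median(lat[q])*1000 if q.sum() else '')
    r,c=(slice(165,245),slice(190,290)) if n=='scene' else (slice(165,245),slice(235,335))
    o.append(cv2.resize(im[r,c],(390,312),interpolation=cv2.INTER_CUBIC))
cv2.imwrite('pics/fin.png',np.hstack(o))
E
```

```text
[0.5116 0.1068 0.1888] [0.0023 0.7412 0.6713 0.0026] [ 0.052  0.236 -0.219  1.109 -0.     1.722]
.075 .085
[ 234  175   40   26 1002] (array([507.4, 111.6]), 29.7, 20.2, -6.6) 0.0777
.055 .064
[220 230  70  10 632] (array([502.9,  63.7]), 59.4, 9.3, -5.4) 0.0578
.044 .052
[ 226  239   61  101 5773] (array([497.3,   1.8]), 106.5, 58.8, 84.1) 0.0459
scene 620 (array([501.1,   4.3]), 114.5, 59.1, 86.3) 0.048062969632774885
  side 0.021 35 27.936437187598433
  side 0.036 54 28.354924173915563
side 533 (array([498.9,   8.3]), 123.0, 59.7, 84.2) 0.04746374413657351
  side 0.021 38 -26.090413980910675
  side 0.036 61 -24.509918612250175
```

View pics/fin.png

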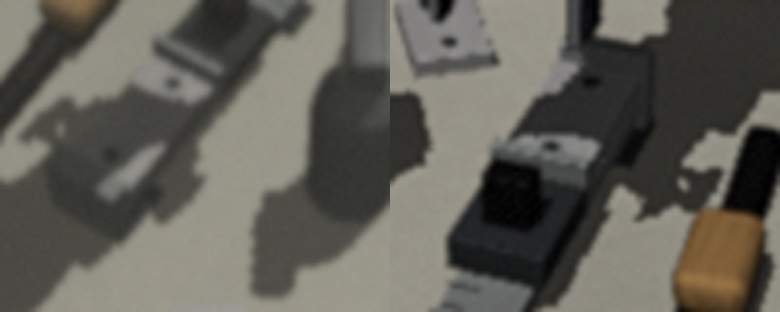

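Both views show the jaw face against the stacked plates with no gap at either end. The long sides are flush to about 1 mm and the top is at z 0.048, so I'm handing it in.

```bash
python3 -c "
from cell import job; print(job.hand_in())"
```

```text
the job is handed in; nothing more can be done
None
```

The two long plates are stacked flush on the bar with the jaw closed on them at a gap of about 110 mm; the job is handed in, and no verdict came back.

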